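# Set up the pattern-board rack on the leather bench

### The job

Fit every orange spring stop that is parked on the bench into the slotted rail: nut along the slot, push it down against its spring, turn it a quarter turn and let it spring up so its grooves catch under the rail's lips. Once all the stops are locked, take the two pattern boards off their easels and stand each one upright on its long edge in the trough between the turned paddles and the blue back fence, end to end along the rail, each with at least one stop in front of it. Leave the other things on the bench where they are.

Things in the scene. Friction and masses are not known exactly. Their poses are not given: they have to be found in the camera images.
- rail: fixed aluminium rail, 400 mm long along its y; origin on the bench under the middle of the slot, z up, x towards the trough. Top face 32 mm above the bench. The slot, 26 mm wide, runs full length along y at x = 0 between two 5 mm lips with beaded edges (bead underside 24 mm, lip underside 27 mm high); cavity below 59 mm wide, its floor 4 mm high
- rail_slot (a point): middle of the slot at the rail's top face (rail x 0, y 0, z 32 mm); axes of the rail. Four stops fit along y, for instance at y = -135, -45, +45 and +135 mm. Turned paddles reach 25 mm to +x
- rail_trough (a point): middle of the board trough on the rail's top face (rail x 38, y 0, z 32 mm); axes of the rail. The trough is 26 mm wide, from the ends of the turned paddles (rail x 25 mm) to a blue back fence (rail x 51 to 60 mm, 12 mm high). Both boards fit end to end, for instance centred at y = +85 and -85 mm; a board's centre is then 60 mm above this point
- stop1_grip (a point): spring stop: All stops are alike; any may be absent. Orange upright paddle 50 (x) x 14 (y) x 44 mm (z), 16 mm steel stem, then a steel nut 50 (x) x 20 (y) x 12 mm grooved across its top, then a sprung foot plate 46 x 18 mm. Point: CENTRE OF THE PADDLE, z up; paddle top 22 mm above it, nut top 38 mm below, nut underside 50 mm below, foot underside 65 mm below with the spring out. 165 g
- stop2_grip (a point): spring stop: like stop1, may be absent. The sprung foot of every stop moves up 11 mm towards the nut: about 2.5 N to start it, 8 N fully in; the stop's own weight does not push it in. A half turn about z makes no difference. At first each stop stands upright in a pocket (3 mm of play) of a loose dark wooden block 72 x 44 x 28 mm, pocket 20 mm deep: paddle centre 73 mm over the bench
- stop3_grip (a point): spring stop: like stop1, may be absent. Stood in the slot with its x along the rail's y, a stop's paddle centre is 69 mm over the bench. The nut turns freely under the lips only while pressed so that the paddle centre is below 62 mm (foot fully in at 58 mm)
- stop4_grip (a point): spring stop: like stop1, may be absent. Pressed, turned a quarter (its x along the rail's x, within about 0.1 rad) and let go, a stop springs up until its grooves take the lip beads: paddle centre then 65 mm over the bench. Beads and grooves have about 3 mm of play
- board_a_mid (a point): pattern board, plywood, brown pattern on the faces: flat, 18 thick (x) x 140 long (y) x 120 mm tall (z), 200 g. Point: its centre; z runs from bottom to top long edge. At first it leans 29 degrees from upright, top edge towards the robot, on a fixed wooden easel whose uprights touch it only near its ends, up to 74 mm from its bottom edge: pinch it across its thickness at the middle of the top edge
- board_b_mid (a point): pattern board, cream, dark blue pattern on the faces: flat, 18 thick (x) x 140 long (y) x 120 mm tall (z), 200 g. Point: its centre; z runs from bottom to top long edge. At first it leans 29 degrees from upright, top edge towards the robot, on a fixed wooden easel whose uprights touch it only near its ends, up to 74 mm from its bottom edge: pinch it across its thickness at the middle of the top edge
- pliers_red: bystander, to be left alone: red-handled pliers, 150 mm, lying; origin on its underside
- pliers_yellow: bystander, to be left alone: yellow-handled pliers, 150 mm, lying; origin on its underside
- slicker: bystander, to be left alone: small dark wooden edge slicker, 36 mm diameter, 74 mm tall, standing; origin on its underside
- tin: bystander, to be left alone: steel tin, 56 mm diameter, 45 mm tall; origin on its underside
- glue: bystander, to be left alone: pink glue bottle, 44 mm diameter, 110 mm tall; origin on its underside
- mallet: bystander, to be left alone: mallet with black rubber head, 235 mm, lying beyond the rail; origin on its underside
Not all that is in view belongs to the job. Leave any pink look-alike of the part that bears stop4_grip alone.

How it is judged:
By the outcome, as a careful person would: the job done as asked, in the order asked, and still so for the second after the job is handed in, with the robot touching nothing.
Of stop1, stop2, stop3, stop4 only 3 to 4 are there at a start; the rules pass over those that are not, and their reading is None.
At some moment in a run one of block1, block2, block3, block4 may be knocked a few centimetres aside while the robot is not near it.
It also fails if it takes over 208 s, if anything falls off the work surface, if the arm or the gripper's body presses on something with over 40 N, if the wrist force passes 120 N, or if a joint passes its speed limit or range.

### The arm

A 6-joint arm with a two-finger parallel gripper is mounted at the origin on the work surface. World frame = base frame: x ahead of the robot, y to its left, z up, the work surface at z = 0. Lengths are in m, angles in rad, forces in N, time in s.
With the tool pointing down it reaches from about 0.325 to 0.775 m from the base axis. Payload 5.5 kg.
Tool frame: the origin (TCP) lies midway between the tips of the shut fingers; the grasp point (between the pads) lies 19 mm behind it (bot.tcp_to_grasp is the distance from the TCP to the grasp point, in m); x points along the fingers, z is the direction in which the jaws open and shut, and the axes are right-handed (so a half turn about x gives the same grasp; the last joint's range is limited). The gripper opens to 85 mm and grips with 20 to 120 N. Pads are 22 mm wide; open, the fingers measure 114 mm over their backs; the gripper's body (76 mm by 85 mm) begins 54 mm behind the grasp point. The pads swing forward as they close: fully open they stand 13 mm farther back than shut.
Start: joints at [1.147, 0.091, 1.231, -0, 1.82, -0.057], TCP at [0.215, 0.56, 0.231] pointing down, gripper open.
Joint ranges: [-2.87, 2.87], [-0.86, 2.18], [0.17, 2.46], [-1.51, 4.65], [0.06, 2.69], [-2.65, 2.65]. Speed limits (rad/s): [2.57, 2.57, 3.01, 3.14, 3.14, 3.14].

### API

Orientations are given as a unit quaternion [x, y, z, w].
In Python, from cell import bot gives the robot as it stands.
- The arm moves only by the shell command python3 -m creep 'ROWS' [FORCE]. ROWS is a JSON object of lists of equal length, an entry for each row: "rotation": the turn, a rotation vector about the tool's x, y, z in rad, a list of three; "translation": the shift along the tool's x, y, z in m, a list of three; "grip": the opening, from -1 (shut) to 1 (fully open), so that 0 is half open. In form: {"rotation": [[wx, wy, wz], ...], "translation": [[x, y, z], ...], "grip": [grip, ...]}. A call has 1 to 20 rows; each row is the pose to reach, as a shift and turn from the pose measured when the call began, along the tool's axes at that moment; what a row does not reach only later rows make up. A row lasts 1/12 s, in which the tool goes at most 41.7 mm and 7.16 degrees, less where a joint would pass 70% of its speed; a pose out of reach is approached as far as the arm can. A call with a gripper value outside its range is refused whole. The fingers move at their own pace and stop on an object; FORCE is the grip in N (left out, the last holds). Time passes only in rows, so rows that repeat a pose let the fingers close. It gives the time, the measured TCP pose, the force and the opening at its end, in the units of the state.
- bot.get_state(): the state, without advancing time (a new reading comes with each control period).
- bot.capture(name): name is "scene" or "side" or "wrist"; returns the picture (480x640x3 uint8, blue, green, red); there is no depth.
- bot.calibration(name): a dict with "mtx" (3x3 intrinsics, pixels), "extrinsics" (4x4, takes a point from world to camera coordinates); the wrist camera has in their place "T_tool_cam" (4x4, takes a point from camera to tool coordinates, whose origin is the TCP and whose axes are the tool frame's). Camera axes: x right, y down, z forward; pixel columns grow to the right and rows downward; lengths in m; the calibration is good to about 2 mm. A picture is of the moment at which its call begins: read the wrist's pose just before it. calibration takes no time and is no camera call.
- bot.close_job(): hands the job in, once; it reports no verdict.
Trained networks look in the newest picture that a camera, given by its name, has taken for a name from the list of things; names that differ only in an ending like _2 or _b are one class to them, and where a whole thing is asked for, a point or a joint stands for the part that bears it (a point fixed in the world has none). Each returns a list of dicts, best first, with "conf" (0 to 1); they miss things now and then, are a little off and sometimes report something else, mostly with a low value. They report only what shows in the picture. A call takes as long as a camera call. They do not tell look-alikes from the thing itself.
- bot.silhouettes(camera, target): "region" (480x640 bool, what is visible of it) and "box" ([left, top, right, bottom] in pixels, round what is visible of it).
The state is a dict: "t": time; "joints": joint angles; "dq": joint speeds; "joint_torque": joint torques, N m; "tcp_pos": TCP position; "ee_rot": TCP orientation; "wrist_force": force on the tool from outside, world axes, zero at the start; "wrist_torque": the same for the moment, N m; "width": finger opening in m.
Only numpy, scipy, OpenCV 4.12 (cv2) and the standard library are available. Lean on these libraries where they do the work, as an engineer would, in place of code of your own. Each camera call takes 0.05 s, during which the arm holds its last target. There are 200 camera calls.

## Working session

There is one attempt and no reset: what is moved stays moved. The work goes in short steps, Python scripts to look and compute and a shell command to move; the robot and the scene stay as the last step left them, time stands still between calls to the robot, and variables do not carry over. Pictures are saved under pics/ and viewed, about 12 in all and at most 16, crops included, and the job is handed in when it is done.

```bash
ls; mkdir -p pics
python3 - <<'E'
from cell import bot
import cv2
s=bot.get_state(); print({k:(v if not hasattr(v,'round') else v) for k,v in s.items()})
for n in('scene','side','wrist'):
    im=bot.capture(n); cv2.imwrite(f'pics/a_{n}.png',im)
    c=bot.calibration(n); print(n,{k:v for k,v in c.items()})
E
```

```text
pics
{'t': 0.0, 'joints': array([ 1.14728687e+00,  9.18670783e-02,  1.23190667e+00, -1.50689726e-05,
        1.81982463e+00, -5.66889804e-02]), 'dq': array([ 0.00076333,  0.00168393,  0.00045155, -0.00033911, -0.00274876,
        0.00019344]), 'joint_torque': array([-3.06873835e-04, -4.58746004e+01, -4.18010080e+01, -2.21380155e-04,
        1.19348976e-02,  2.51964678e-06]), 'tcp_pos': array([0.2150674 , 0.55981209, 0.23013423]), 'ee_rot': array([-0.40079283,  0.58340961,  0.40004838,  0.58220239]), 'wrist_force': array([-0.23938099, -0.33021425, -0.37306767]), 'wrist_torque': array([-0.00279909, -0.02705219, -0.00378841]), 'width': 0.08499496203645011}
scene {'mtx': array([[533.16501209,   0.        , 308.46215168],
       [  0.        , 533.16501209, 235.69233357],
       [  0.        ,   0.        ,   1.        ]]), 'extrinsics': array([[ 0.41505824,  0.90977388, -0.00617631, -0.25116713],
       [ 0.68945169, -0.31895751, -0.6503249 , -0.34201095],
       [-0.59361859,  0.26566445, -0.75963108,  1.55632519],
       [ 0.        ,  0.        ,  0.        ,  1.        ]])}
side {'mt
[... 243 characters left out ...]
0.03129518, -0.60640746, -0.79453798,  0.09299299],
       [ 0.03596706,  0.79372926, -0.60720691,  0.99497204],
       [ 0.        ,  0.        ,  0.        ,  1.        ]])}
wrist {'mtx': array([[355.14823351,   0.        , 321.16996772],
       [  0.        , 355.14823351, 233.99295651],
       [  0.        ,   0.        ,   1.        ]]), 'T_tool_cam': array([[ 9.31346263e-05, -3.23703243e-01,  9.46158656e-01,
        -1.42867771e-01],
       [ 2.33655871e-04, -9.46158627e-01, -3.23703256e-01,
         8.37950724e-02],
       [ 9.99999968e-01,  2.51223506e-04, -1.24849671e-05,
        -9.11505353e-04],
       [ 0.00000000e+00,  0.00000000e+00,  0.00000000e+00,
         1.00000000e+00]])}
```

View pics/a_scene.png

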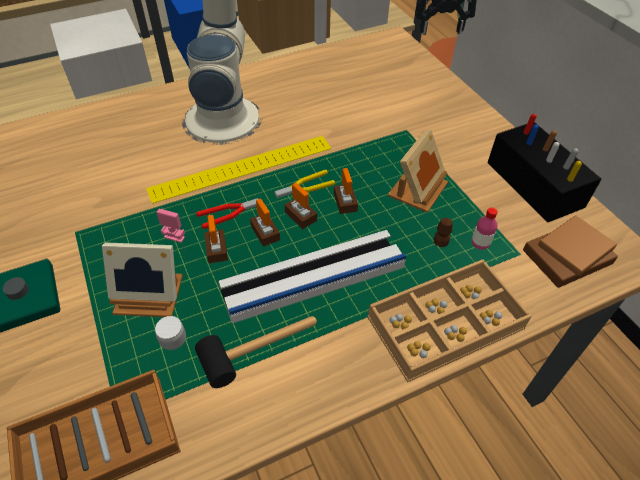

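View pics/a_side.png

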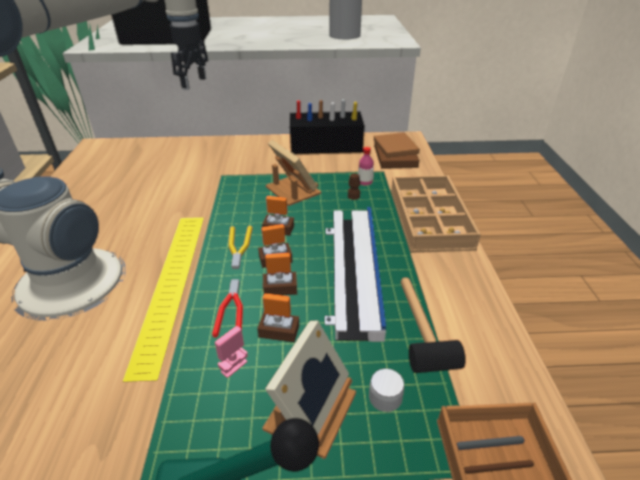

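```bash
cat > h.py <<'E'
import numpy as np, cv2
from cell import bot
from scipy.optimize import minimize
from scipy.spatial.transform import Rotation as R
def cam(n,st=None):
    c=bot.calibration(n)
    if n=='wrist':
        T=np.eye(4);T[:3,:3]=R.from_quat(st['ee_rot']).as_matrix();T[:3,3]=st['tcp_pos']
        return c['mtx'],np.linalg.inv(T@c['T_tool_cam'])
    return c['mtx'],c['extrinsics']
def proj(P,C):
    q=np.atleast_2d(P)@C[1][:3,:3].T+C[1][:3,3]; q=q@C[0].T; return q[:,:2]/q[:,2:]
def ray(uv,C,z):
    d=C[1][:3,:3].T@np.linalg.solve(C[0],[*uv,1]); o=-C[1][:3,:3].T@C[1][:3,3]
    return o+d*(z-o[2])/d[2]
def box(lo,hi): return np.array([[x,y,z] for x in(lo[0],hi[0]) for y in(lo[1],hi[1]) for z in(lo[2],hi[2])])
def iou(P,m,C,soft=False):
    h=np.zeros(m.shape,np.uint8)
    cv2.fillConvexPoly(h,cv2.convexHull(np.round(proj(P,C)*16).astype(np.int32)),1,shift=4)
    h=h>0; return (h&m).sum()/max((h|m).sum(),1)
def fit(model,views,x0,steps):
    f=lambda p:-sum(iou(model(p),m,C) for m,C in views)/len(views)
    best=None
    for x in x0:
        x=np.array(x,float); S=np.vstack([x]+[x+np.eye(len(x))[i]*steps[i] for i in range(len(x))])
        r=minimize(f,x,method='Nelder-Mead',options=dict(initial_simplex=S,maxiter=300))
        if best is None or r.fun<best.fun: best=r
    return best.x,-best.fun
def place(V,p): # x,y,z,yaw
    return V@R.from_euler('z',p[3]).as_matrix().T+p[:3]
PAD=box([-.025,-.007,-.022],[.025,.007,.022])
def orange(im):
    h=cv2.cvtColor(im,cv2.COLOR_BGR2HSV); return ((h[...,0]>=5)&(h[...,0]<=16)&(h[...,1]>205)&(h[...,2]>110))
def rel(pos,q):
    s=bot.get_state(); A=R.from_quat(s['ee_rot']); 
    return np.round(A.inv().apply(np.array(pos)-s['tcp_pos']),4), np.round((A.inv()*q).as_rotvec(),4)
def down(yaw,tilt=0):
    # jaws (tool z) at world angle yaw, tool x down; tilt: about jaw-normal horizontal axis
    z=np.array([np.cos(yaw),np.sin(yaw),0]);x=np.array([0,0,-1.]);return R.from_matrix(np.column_stack([x,np.cross(z,x),z]))
E
python3 - <<'E'
from h import *
ims={n:bot.capture(n) for n in('scene','side')}
C={n:cam(n) for n in ims}
for n,im in ims.items():
    m=orange(im); k,l,st,ce=cv2.connectedComponentsWithStats(m.astype(np.uint8))
    for i in range(1,k):
        if st[i,4]>60: print(n,st[i],ce[i].round(1),ray(ce[i],C[n],.073).round(3))
    for t in('stop1_grip','rail','board_a_mid','board_b_mid','slicker','glue'):
        for d in bot.silhouettes(n,t): 
            ys,xs=np.nonzero(d['region']);print(n,t,round(d['conf'],2),np.round(d['box']),xs.mean().round(1),ys.mean().round(1))
            np.save(f'm_{n}_{t}.npy',d['region']) if t[:2] in('ra','bo') and d['conf']>.5 else 0
E
```

```text
scene [417 152  22  38 499] [426.8 168.1] [0.496 0.369 0.073]
scene [343 168   9  16  85] [346.7 175.6] [0.437 0.179 0.073]
scene [292 183  16  14 104] [299.4 189.6] [0.433 0.056 0.073]
scene [256 199  13  16  99] [262.2 206.5] [ 0.447 -0.044  0.073]
scene [208 215   9  26 126] [211.6 224.7] [ 0.452 -0.167  0.073]
scene stop1_grip 0.53 [206. 217. 226. 259.] 213.7 235.2
scene rail 0.98 [222. 228. 407. 325.] 309.6 275.1
scene board_a_mid 0.8 [402. 128. 444. 203.] 422.0 165.1
scene board_a_mid 0.29 [275. 171. 335. 196.] 307.0 184.2
scene board_b_mid 0.71 [101. 243. 175. 302.] 139.3 271.3
scene slicker 0.92 [434. 218. 453. 248.] 443.2 232.0
scene slicker 0.64 [198. 200. 256. 229.] 226.1 210.9
scene glue 0.66 [472. 206. 497. 250.] 485.0 229.8
side [269 201  16  12 139] [276.6 206. ] [0.455 0.166 0.073]
side [265 228  19  14 124] [273.8 234.5] [0.452 0.05  0.073]
side [267 257  22  15 196] [277.6 264. ] [ 0.464 -0.051  0.073]
side [265 299  23  16 210] [276.4 306.7] [ 0.465 -0.172  0.073]
side stop1_grip 0.69 [264. 293. 291. 330.] 276.4 310.3
side rail 0.79 [327. 209. 389. 339.] 356.0 280.0
side board_a_mid 0.89 [270. 143. 315. 190.] 290.9 161.3
side board_b_mid 0.65 [266. 319. 350. 433.] 308.4 378.2
side slicker 0.78 [346. 173. 363. 200.] 353.5 186.2
side glue 0.72 [355. 148. 373. 186.] 365.2 167.6
side glue 0.21 [261. 223. 285. 255.] 273.4 238.7
```

Run:
```python
from h import *
ims={n:cv2.imread(f'pics/a_{n}.png') for n in('scene','side')}
C={n:cam(n) for n in ims}
def om(im):
    h=cv2.cvtColor(im,cv2.COLOR_BGR2HSV); return ((h[...,0]>=4)&(h[...,0]<=18)&(h[...,1]>200)&(h[...,2]>90))
M={n:om(ims[n]) for n in ims}
for g in([.445,.172],[.442,.053],[.455,-.047],[.458,-.17]):
    views=[]
    for n in ims:
        w=np.zeros(M[n].shape,bool);u,v=proj(np.array([[*g,.075]]),C[n])[0].astype(int);w[v-22:v+18,u-22:u+22]=1
        views.append((M[n]&w,C[n]))
    x,s=fit(lambda p:place(PAD,[p[0],p[1],.073,p[2]]),views,[[*g,a] for a in np.arange(0,3.1,.4)],[.008,.008,.3])
    print(x.round(3),round(s,3),[v[0].sum() for v in views],[round(iou(place(PAD,[x[0],x[1],.073,x[2]]),*v),2) for v in views])
# fence
B={}
for n in ims:
    h=cv2.cvtColor(ims[n],cv2.COLOR_BGR2HSV);m=(h[...,0]>100)&(h[...,0]<125)&(h[...,1]>110)
    w=cv2.dilate(np.load(f'm_{n}_rail.npy').astype(np.uint8),np.ones((9,9)))>0
    B[n]=(m&w,C[n]);print(n,(m&w).sum())
F=box([.051,-.2,.032],[.060,.2,.044])
x,s=fit(lambda p:place(F,[p[0],p[1],0,p[2]]),list(B.values()),[[.57,0,a] for a in(-.15,0,.15)],[.03,.03,.1])
print('rail fence',x.round(4),s,[iou(place(F,[x[0],x[1],0,x[2]]),*v) for v in B.values()])
RL=box([-.036,-.2,0],[.06,.2,.032])
V=[(np.load(f'm_{n}_rail.npy'),C[n]) for n in ims]
x2,s=fit(lambda p:place(RL,[p[0],p[1],0,p[2]]),V,[x],[.01,.01,.05]);print('rail',x2.round(4),s)
# boards
BD=box([-.009,-.07,-.06],[.009,.07,.06])
def bp(p): # x,y,z,yaw ; lean -x local (top towards -x)
    return (R.from_euler('z',p[3])*R.from_euler('y',-np.radians(29))).apply(BD)+p[:3]
for b,g in(('a',[.49,.38,.09,-.5]),('b',[.5,-.35,.09,.5])):
    V=[(np.load(f'm_{n}_board_{b}_mid.npy'),C[n]) for n in ims]
    x,s=fit(bp,V,[g[:3]+[a] for a in(-.8,-.4,0,.4,.8)],[.02,.02,.02,.2]);print(b,x.round(3),s)
t=[]
for n in ims:
    u,v=(350,260) if 0 else ((0,0))
vis=ims['scene'][140:320,80:460].copy();cv2.imwrite('pics/b.png',cv2.resize(vis,(760,360),interpolation=cv2.INTER_CUBIC))
```

```text
[0.455 0.169 2.797] 0.646 [np.int64(199), np.int64(198)] [np.float64(0.82), np.float64(0.47)]
[0.449 0.049 0.086] 0.674 [np.int64(265), np.int64(271)] [np.float64(0.84), np.float64(0.51)]
[ 0.466 -0.049 -0.055] 0.667 [np.int64(227), np.int64(353)] [np.float64(0.82), np.float64(0.51)]
[ 0.462 -0.169 -0.151] 0.619 [np.int64(188), np.int64(315)] [np.float64(0.77), np.float64(0.47)]
scene 980
side 397
rail fence [ 0.6192  0.0031 -0.0599] 0.6172599110953333 [np.float64(0.7044797687861272), np.float64(0.5300400534045394)]
rail [ 0.6199  0.0014 -0.0625] 0.9324088346910149
a [0.492 0.358 0.083 0.524] 0.8267852996584155
b [ 0.524 -0.34   0.081 -0.479] 0.9098776112921999
```

View pics/b.png

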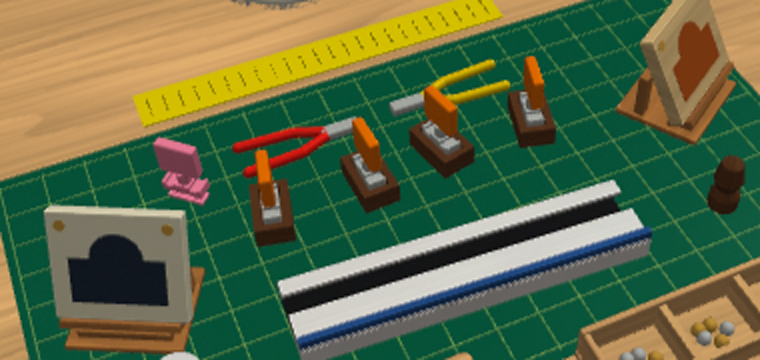

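Run:
```python
from h import *
s=bot.get_state(); m=R.from_quat(s['ee_rot']).as_matrix(); print(m.round(3), np.arctan2(m[1,2],m[0,2]))
for a in(-np.pi/2-.0,np.pi/2): print(a,rel([.455,.169,.19],down(a)))
```

```text
[[-0.    -0.933  0.359]
 [ 0.     0.359  0.933]
 [-1.     0.    -0.   ]] 1.203981323837641
-1.5707963267948966 (array([ 0.0413, -0.3641, -0.2791]), array([ 2.7748, -0.    ,  0.    ]))
1.5707963267948966 (array([ 0.0413, -0.3641, -0.2791]), array([-0.3668, -0.    , -0.    ]))
```

```bash
python3 -m creep '{"rotation":[[-0.1,0,0],[-0.2,0,0],[-0.3,0,0],[-0.367,0,0],[-0.367,0,0],[-0.367,0,0],[-0.367,0,0],[-0.367,0,0],[-0.367,0,0],[-0.367,0,0],[-0.367,0,0],[-0.367,0,0],[-0.367,0,0],[-0.367,0,0],[-0.367,0,0],[-0.367,0,0]],"translation":[[0.041,-0.364,-0.279],[0.041,-0.364,-0.279],[0.041,-0.364,-0.279],[0.041,-0.364,-0.279],[0.041,-0.364,-0.279],[0.041,-0.364,-0.279],[0.041,-0.364,-0.279],[0.041,-0.364,-0.279],[0.041,-0.364,-0.279],[0.041,-0.364,-0.279],[0.041,-0.364,-0.279],[0.041,-0.364,-0.279],[0.041,-0.364,-0.279],[0.041,-0.364,-0.279],[0.041,-0.364,-0.279],[0.041,-0.364,-0.279]],"grip":[1,0,0,0,0,0,0,0,0,0,0,0,0,0,0,0]}' 60
cat > w.py <<'E'
from h import *
import sys
# usage: w.py x y yaw name : look with wrist, fit paddle
def om(im):
    h=cv2.cvtColor(im,cv2.COLOR_BGR2HSV); return ((h[...,0]>=4)&(h[...,0]<=18)&(h[...,1]>200)&(h[...,2]>60))
def look(g,z=.073,name=None,gate=.05):
    s=bot.get_state(); im=bot.capture('wrist'); C=cam('wrist',s)
    if name: cv2.imwrite(f'pics/{name}.png',im)
    m=om(im); k,l,st,ce=cv2.connectedComponentsWithStats(m.astype(np.uint8))
    out=[]
    for i in range(1,k):
        if st[i,4]<300: continue
        p=ray(ce[i],C,z)
        if g is not None and np.hypot(*(p[:2]-g))>gate: continue
        x,f=fit(lambda q:place(PAD,[q[0],q[1],z,q[2]]),[(l==i,C)],[[p[0],p[1],a] for a in np.arange(-1.5,1.6,.5)],[.01,.01,.3])
        x[2]=(x[2]+np.pi/2)%np.pi-np.pi/2
        out.append((x,f)); print('paddle',x.round(4),'iou',round(f,3),'area',st[i,4])
    return out
if __name__=='__main__':
    g=np.array(eval(sys.argv[1])) if sys.argv[1]!='None' else None
    o=look(g,float(sys.argv[2]),sys.argv[3] if len(sys.argv)>3 else None,.06)
    if g is not None and o:
        x=min(o,key=lambda t:np.hypot(*(t[0][:2]-g)))[0]; a=x[2]+np.pi/2
        print('hover .19',rel([x[0],x[1],.19],down(a)));print('grasp',rel([x[0],x[1],.064],down(a)))
        np.save('last.npy',x)
E
python3 w.py '[.455,.169]' .073 c
```

```text
t: 2.18
tcp_pos: [0.4544, 0.1705, 0.1906]
ee_rot: [-0.501, 0.499, 0.501, 0.5]
wrist_force: [0.7, -0.1, -0.1]
width: 0.0428
paddle [ 0.4542  0.1695 -0.2209] iou 0.832 area 1489
hover .19 (array([ 0.0006,  0.0002, -0.001 ]), array([0.2236, 0.0005, 0.0005]))
grasp (array([ 0.1266,  0.0003, -0.0011]), array([0.2236, 0.0005, 0.0005]))
```

View pics/c.png

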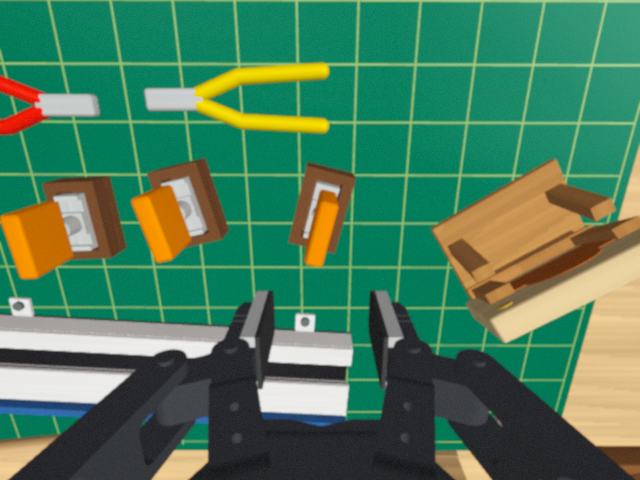

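```bash
python3 -m creep '{"rotation":[[0.11,0,0],[0.224,0,0],[0.224,0,0],[0.224,0,0],[0.224,0,0],[0.224,0,0],[0.224,0,0],[0.224,0,0],[0.224,0,0],[0.224,0,0],[0.224,0,0],[0.224,0,0],[0.224,0,0],[0.224,0,0],[0.224,0,0],[0.224,0,0]],"translation":[[0,0,-0.001],[0.03,0,-0.001],[0.06,0,-0.001],[0.09,0,-0.001],[0.11,0,-0.001],[0.126,0,-0.001],[0.126,0,-0.001],[0.126,0,-0.001],[0.126,0,-0.001],[0.126,0,-0.001],[0.126,0,-0.001],[0.126,0,-0.001],[0.1,0,-0.001],[0.06,0,-0.001],[0.02,0,-0.001],[0.0,0,-0.001]],"grip":[0,0,0,0,0,0,0,-1,-1,-1,-1,-1,-1,-1,-1,-1]}' 60
cat > rl.py <<'E'
from h import *
import sys
RX,RY,RA=np.load('rail.npy') if __import__('os').path.exists('rail.npy') else (.620,.002,-.061)
def rail(x,y,z): c,s=np.cos(RA),np.sin(RA); return np.array([RX+c*x-s*y,RY+s*x+c*y,z])
E
python3 - <<'E'
from rl import *
s=bot.get_state(); C=cam('wrist',s)
print(s['width'],RA,'\nhover',rel(rail(0,.135,.19),down(RA)))
E
```

```text
t: 3.57
tcp_pos: [0.4554, 0.1696, 0.1962]
ee_rot: [-0.443, 0.55, 0.441, 0.554]
wrist_force: [1.0, 0.2, -0.9]
width: 0.0128
0.012790253020929648 -0.061 
hover (array([ 0.0072, -0.1758,  0.0059]), array([1.4102, 0.0069, 0.0026]))
```

```bash
python3 -m creep '{"rotation":[[0.12,0.007,0.003],[0.24,0.007,0.003],[0.36,0.007,0.003],[0.48,0.007,0.003],[0.6,0.007,0.003],[0.72,0.007,0.003],[0.84,0.007,0.003],[0.96,0.007,0.003],[1.08,0.007,0.003],[1.2,0.007,0.003],[1.32,0.007,0.003],[1.41,0.007,0.003],[1.41,0.007,0.003],[1.41,0.007,0.003],[1.41,0.007,0.003]],"translation":[[0.007,-0.02,0.001],[0.007,-0.04,0.002],[0.007,-0.06,0.003],[0.007,-0.08,0.004],[0.007,-0.1,0.005],[0.007,-0.12,0.006],[0.007,-0.14,0.006],[0.007,-0.16,0.006],[0.007,-0.176,0.006],[0.007,-0.176,0.006],[0.007,-0.176,0.006],[0.007,-0.176,0.006],[0.007,-0.176,0.006],[0.007,-0.176,0.006],[0.007,-0.176,0.006]],"grip":[-1,-1,-1,-1,-1,-1,-1,-1,-1,-1,-1,-1,-1,-1,-1]}' 60
python3 - <<'E'
from rl import *
s=bot.get_state(); C=cam('wrist',s); im=bot.capture('wrist')
for x in(-.013,.013,.051,.06):
    a=proj(rail(x,-.2,.032 if x<.05 else .044),C)[0];b=proj(rail(x,.2,.032 if x<.05 else .044),C)[0]
    cv2.line(im,tuple(map(int,a)),tuple(map(int,b)),(0,0,255),1)
cv2.imwrite('pics/d.png',im); print(s['tcp_pos'],s['width'])
E
```

```text
t: 4.82
tcp_pos: [0.6284, 0.1367, 0.1902]
ee_rot: [0.021, 0.707, -0.02, 0.707]
wrist_force: [0.4, 0.3, -1.7]
width: 0.0131
[0.6284436  0.13674259 0.19018278] 0.013109892493458215
```

View pics/d.png

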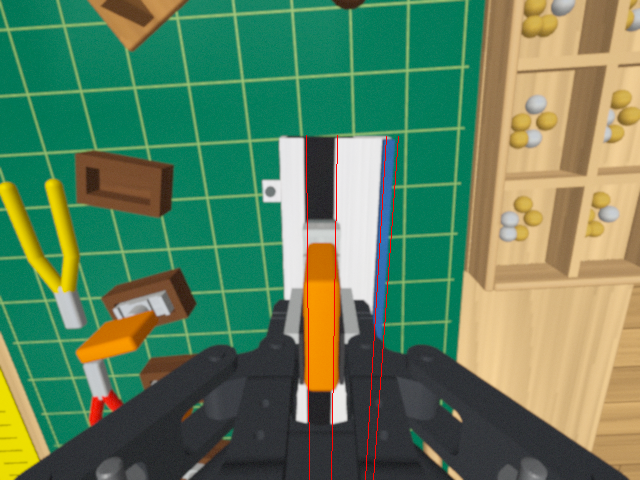

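Run:
```python
from rl import *
s=bot.get_state(); C=cam('wrist',s); im=bot.capture('wrist')
h=cv2.cvtColor(im,cv2.COLOR_BGR2HSV); blue=(h[...,0]>98)&(h[...,0]<125)&(h[...,1]>90)
T=R.from_euler('z',-RA)
P={'bl':[],'br':[],'sl':[],'sr':[]}
for v in range(145,290,6):
    c=np.nonzero(blue[v,360:410])[0]+360
    if len(c)>4: P['bl'].append(ray((c.min(),v),C,.044)); P['br'].append(ray((c.max()+1,v),C,.044))
for v in range(142,212,4):
    c=np.nonzero(h[v,290:350,2]<90)[0]+290
    P['sl'].append(ray((c.min(),v),C,.032)); P['sr'].append(ray((c.max()+1,v),C,.032))
for k,p in P.items():
    p=T.apply(np.array(p)-[RX,RY,0]); f=np.polyfit(p[:,1],p[:,0],1)
    print(k,'mm at y=.135',np.round(np.polyval(f,.135)*1000,1),'slope',f[0].round(4),np.std(p[:,0]-np.polyval(f,p[:,1])).round(4))
# end of the rail
w=(h[:,285:302,1]<60)&(h[:,285:302,2]>120); v=np.nonzero(w.mean(1)>.7)[0]; v=v[v>100].min(); print('end',T.apply(ray((293,v),C,.032)-[RX,RY,0]))
```

```text
bl mm at y=.135 48.2 slope -0.0018 0.0002
br mm at y=.135 57.8 slope 0.0002 0.0002
sl mm at y=.135 -13.8 slope -0.0053 0.0002
sr mm at y=.135 9.7 slope 0.0067 0.0002
end [-0.02369003  0.1986649   0.032     ]
```

Run:
```python
import numpy as np; np.save('rail.npy',[.618,.0007,-.061])
from rl import *
print(rel(rail(0,.135,.062),down(RA)))
```

```text
(array([ 0.1283, -0.0015, -0.0021]), array([ 0.0021, -0.0003, -0.0002]))
```

```bash
python3 -m creep '{"rotation":[[0.002,0,0],[0.002,0,0],[0.002,0,0],[0.002,0,0],[0.002,0,0],[0.002,0,0],[0.002,0,0],[0.002,0,0],[0.002,0,0],[0.002,0,0],[0.002,0,0]],"translation":[[0.03,-0.0015,-0.002],[0.06,-0.0015,-0.002],[0.07,-0.0015,-0.002],[0.08,-0.0015,-0.002],[0.09,-0.0015,-0.002],[0.1,-0.0015,-0.002],[0.11,-0.0015,-0.002],[0.12,-0.0015,-0.002],[0.127,-0.0015,-0.002],[0.127,-0.0015,-0.002],[0.127,-0.0015,-0.002]],"grip":[-1,-1,-1,-1,-1,-1,-1,-1,-1,-1,-1]}' 60
python3 - <<'E'
from rl import *
s=bot.get_state();print(s['wrist_force'],s['wrist_torque'],s['tcp_pos'],rail(0,.135,.062),s['width'])
E
```

```text
t: 5.83
tcp_pos: [0.6264, 0.1355, 0.0634]
ee_rot: [0.022, 0.707, -0.021, 0.707]
wrist_force: [0.3, 0.2, -1.1]
width: 0.0132
[ 0.30349491  0.1943723  -1.05590143] [ 0.00875456 -0.02722568 -0.05836796] [0.62635212 0.1354622  0.06344482] [0.62622989 0.13544891 0.062     ] 0.013169834266714078
```

```bash
python3 -m creep '{"rotation":[[0,0,0],[0,0,0],[0,0,0],[-0.12,0,0],[-0.24,0,0],[-0.36,0,0],[-0.48,0,0],[-0.6,0,0],[-0.72,0,0],[-0.84,0,0],[-0.96,0,0],[-1.08,0,0],[-1.2,0,0],[-1.32,0,0],[-1.44,0,0],[-1.571,0,0],[-1.571,0,0],[-1.571,0,0]],"translation":[[0.006,0,0],[0.0135,0,0],[0.0135,0,0],[0.0135,0,0],[0.0135,0,0],[0.0135,0,0],[0.0135,0,0],[0.0135,0,0],[0.0135,0,0],[0.0135,0,0],[0.0135,0,0],[0.0135,0,0],[0.0135,0,0],[0.0135,0,0],[0.0135,0,0],[0.0135,0,0],[0.0135,0,0],[0.0135,0,0]],"grip":[-1,-1,-1,-1,-1,-1,-1,-1,-1,-1,-1,-1,-1,-1,-1,-1,-1,-1]}' 90
python3 - <<'E'
from rl import *
s=bot.get_state();print(s['wrist_force'],s['wrist_torque'],s['tcp_pos'],s['width'])
E
```

```text
t: 7.33
tcp_pos: [0.6277, 0.1358, 0.052]
ee_rot: [-0.486, 0.513, 0.484, 0.516]
wrist_force: [0.2, 0.2, 7.4]
width: 0.0124
[0.18795058 0.23094035 7.38216731] [0.09860146 0.02001321 0.08599955] [0.62772822 0.13576337 0.05204882] 0.012438714629548035
```

```bash
python3 -m creep '{"rotation":[[0,0,0],[0,0,0],[0,0,0],[0,0,0],[0,0,0],[0,0,0],[0,0,0],[0,0,0],[0,0,0],[0,0,0],[0,0,0]],"translation":[[-0.002,0,0],[-0.004,0,0],[-0.004,0,0],[-0.004,0,0],[-0.004,0,0],[-0.004,0,0],[-0.03,0,0],[-0.07,0,0],[-0.11,0,0],[-0.138,0,0],[-0.138,0,0]],"grip":[-1,-1,-1,0,0,0,0,0,0,0,0]}' 60
python3 w.py '[.627,.135]' .065 e
python3 - <<'E'
from h import *
print(rel([.45,.049,.19],down(np.pi/2)))
E
```

```text
t: 8.25
tcp_pos: [0.6296, 0.136, 0.1988]
ee_rot: [-0.488, 0.51, 0.482, 0.52]
wrist_force: [0.2, -0.7, 0.8]
width: 0.0427
paddle [ 0.6277  0.135  -0.0558] iou 0.729 area 1062
hover .19 (array([ 0.0051,  0.0013, -0.001 ]), array([-0.0039,  0.0031,  0.0124]))
grasp (array([ 0.1311,  0.0028, -0.0014]), array([-0.0039,  0.0031,  0.0124]))
(array([ 0.0026,  0.1735, -0.0974]), array([-0.0598,  0.0028,  0.0125]))
```

View pics/e.png

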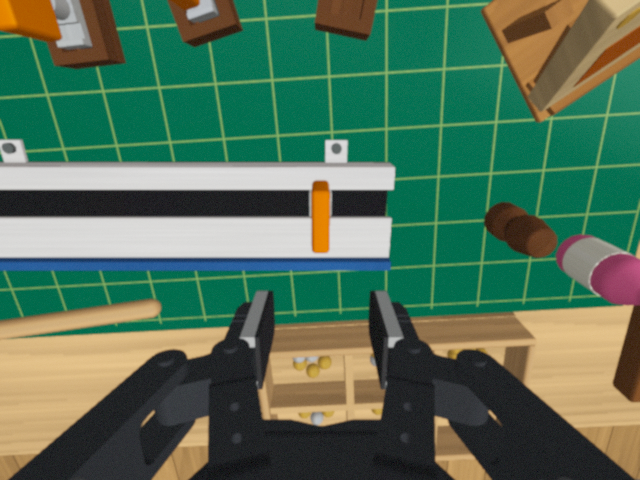

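```bash
python3 -m creep '{"rotation":[[-0.06,0.003,0.012],[-0.06,0.003,0.012],[-0.06,0.003,0.012],[-0.06,0.003,0.012],[-0.06,0.003,0.012],[-0.06,0.003,0.012],[-0.06,0.003,0.012],[-0.06,0.003,0.012]],"translation":[[0.003,0.04,-0.02],[0.003,0.08,-0.04],[0.003,0.12,-0.065],[0.003,0.15,-0.085],[0.003,0.174,-0.097],[0.003,0.174,-0.097],[0.003,0.174,-0.097],[0.003,0.174,-0.097]],"grip":[0,0,0,0,0,0,0,0]}' 60
python3 w.py '[.45,.049]' .073 f
```

```text
t: 8.97
tcp_pos: [0.4497, 0.0496, 0.1886]
ee_rot: [-0.5, 0.5, 0.5, 0.5]
wrist_force: [-0.1, 1.4, -0.2]
width: 0.0427
paddle [0.4514 0.0497 0.1971] iou 0.636 area 1140
hover .19 (array([-0.0013, -0.0015, -0.    ]), array([-1.968e-01, -1.000e-04, -5.000e-04]))
grasp (array([ 0.1247, -0.0015, -0.    ]), array([-1.968e-01, -1.000e-04, -5.000e-04]))
```

Run:
```python
from h import *
im=cv2.imread('pics/f.png'); C=cam('wrist',bot.get_state()); x=np.load('last.npy')
hull=cv2.convexHull(proj(place(PAD,[x[0],x[1],.073,x[2]]),C).astype(np.float32)).astype(int)
im2=im.copy();cv2.polylines(im2,[hull],True,(255,0,0),1)
a=cv2.resize(np.hstack([im[150:300,240:400],im2[150:300,240:400]]),(800,375),interpolation=cv2.INTER_CUBIC)
cv2.imwrite('pics/f2.png',a)
```

```text
(no output)
```

View pics/f2.png

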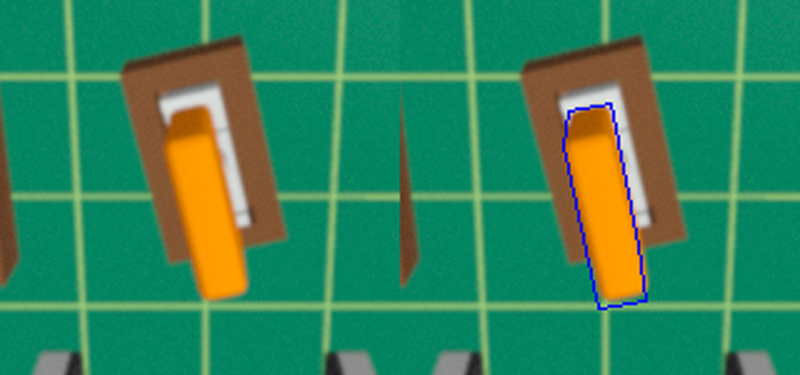

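```bash
python3 -m creep '{"rotation":[[-0.11,0,0],[-0.2,0,0],[-0.2,0,0],[-0.2,0,0],[-0.2,0,0],[-0.2,0,0],[-0.2,0,0],[-0.2,0,0],[-0.2,0,0],[-0.2,0,0],[-0.2,0,0],[-0.2,0,0],[-0.2,0,0],[-0.2,0,0],[-0.2,0,0],[-0.2,0,0]],"translation":[[0,-0.001,0],[0.03,-0.001,0],[0.06,-0.001,0],[0.09,-0.001,0],[0.11,-0.001,0],[0.125,-0.001,0],[0.125,-0.001,0],[0.125,-0.001,0],[0.125,-0.001,0],[0.125,-0.001,0],[0.125,-0.001,0],[0.125,-0.001,0],[0.09,-0.001,0],[0.05,-0.001,0],[0.01,-0.001,0],[0.0,-0.001,0]],"grip":[0,0,0,0,0,0,0,-1,-1,-1,-1,-1,-1,-1,-1,-1]}' 80
python3 - <<'E'
from rl import *
print(rel(rail(0,.045,.18),down(RA)))
E
```

```text
t: 10.35
tcp_pos: [0.4529, 0.0498, 0.1965]
ee_rot: [0.55, -0.445, -0.545, -0.45]
wrist_force: [0.9, 0.2, -0.7]
width: 0.0126
(array([ 0.0182, -0.1635, -0.0374]), array([1.8322, 0.0079, 0.0086]))
```

```bash
python3 -m creep '{"rotation":[[0.12,0.008,0.008],[0.24,0.008,0.008],[0.36,0.008,0.008],[0.48,0.008,0.008],[0.6,0.008,0.008],[0.72,0.008,0.008],[0.84,0.008,0.008],[0.96,0.008,0.008],[1.08,0.008,0.008],[1.2,0.008,0.008],[1.32,0.008,0.008],[1.44,0.008,0.008],[1.56,0.008,0.008],[1.68,0.008,0.008],[1.8,0.008,0.008],[1.832,0.008,0.008],[1.832,0.008,0.008],[1.832,0.008,0.008]],"translation":[[0,-0.02,-0.005],[0,-0.04,-0.01],[0,-0.06,-0.015],[0.01,-0.08,-0.02],[0.01,-0.1,-0.025],[0.018,-0.12,-0.03],[0.018,-0.14,-0.035],[0.018,-0.163,-0.037],[0.018,-0.163,-0.037],[0.018,-0.163,-0.037],[0.018,-0.163,-0.037],[0.018,-0.163,-0.037],[0.018,-0.163,-0.037],[0.018,-0.163,-0.037],[0.018,-0.163,-0.037],[0.018,-0.163,-0.037],[0.018,-0.163,-0.037],[0.018,-0.163,-0.037]],"grip":[-1,-1,-1,-1,-1,-1,-1,-1,-1,-1,-1,-1,-1,-1,-1,-1,-1,-1]}' 80
cat > chk.py <<'E'
from rl import *
# held stop check: nut/paddle yaw in hand and slot offset in wrist view
import sys
y=float(sys.argv[1]); print(rel(rail(0,y,.0625),down(RA)))
s=bot.get_state(); C=cam('wrist',s); im=bot.capture('wrist'); cv2.imwrite('pics/held.png',im)
h=cv2.cvtColor(im,cv2.COLOR_BGR2HSV)
m=(h[...,0]>=4)&(h[...,0]<=18)&(h[...,1]>200)&(h[...,2]>150); m[:, :270]=0; m[:,370:]=0; m[:200]=0;m[400:]=0
k,l,st,ce=cv2.connectedComponentsWithStats(m.astype(np.uint8)); i=1+st[1:,4].argmax()
vs=range(st[i,1]+20,st[i,1]+st[i,3]-20,4)
for z in(s['tcp_pos'][2]+.031,):
    mid=np.array([ray((np.nonzero(l[v]==i)[0].mean(),v),C,z) for v in vs]); f=np.polyfit(mid[:,1],mid[:,0],1)
    print('held paddle: x-offset from TCP mm',((np.polyval(f,s['tcp_pos'][1])-s['tcp_pos'][0])*1000).round(1),'yaw dev',(np.arctan(-f[0])-RA).round(3))
E
python3 chk.py .045
```

```text
t: 11.85
tcp_pos: [0.6201, 0.0459, 0.1799]
ee_rot: [0.021, 0.707, -0.021, 0.707]
wrist_force: [-0.4, -0.8, -1.7]
width: 0.0129
(array([ 0.1174, -0.0002,  0.0007]), array([ 0.0015, -0.    ,  0.0004]))
held paddle: x-offset from TCP mm -0.7 yaw dev 0.002
```

Held stop is aligned; insert and press.

```bash
python3 -m creep '{"rotation":[[0.001,0,0],[0.001,0,0],[0.001,0,0],[0.001,0,0],[0.001,0,0],[0.001,0,0],[0.001,0,0],[0.001,0,0],[0.001,0,0],[0.001,0,0]],"translation":[[0.03,0,0.001],[0.055,0,0.001],[0.065,0,0.001],[0.075,0,0.001],[0.085,0,0.001],[0.095,0,0.001],[0.105,0,0.001],[0.116,0,0.001],[0.116,0,0.001],[0.116,0,0.001]],"grip":[-1,-1,-1,-1,-1,-1,-1,-1,-1,-1]}' 90
```

```text
t: 12.73
tcp_pos: [0.6208, 0.0458, 0.0633]
ee_rot: [0.021, 0.707, -0.022, 0.706]
wrist_force: [-0.1, -0.3, -1.7]
width: 0.0125
```

```bash
python3 -m creep '{"rotation":[[0,0,0],[0,0,0],[0,0,0],[-0.12,0,0],[-0.24,0,0],[-0.36,0,0],[-0.48,0,0],[-0.6,0,0],[-0.72,0,0],[-0.84,0,0],[-0.96,0,0],[-1.08,0,0],[-1.2,0,0],[-1.32,0,0],[-1.44,0,0],[-1.571,0,0],[-1.571,0,0],[-1.571,0,0]],"translation":[[0.006,0,0],[0.0135,0,0],[0.0135,0,0],[0.0135,0,0],[0.0135,0,0],[0.0135,0,0],[0.0135,0,0],[0.0135,0,0],[0.0135,0,0],[0.0135,0,0],[0.0135,0,0],[0.0135,0,0],[0.0135,0,0],[0.0135,0,0],[0.0135,0,0],[0.0135,0,0],[0.0135,0,0],[0.0135,0,0]],"grip":[-1,-1,-1,-1,-1,-1,-1,-1,-1,-1,-1,-1,-1,-1,-1,-1,-1,-1]}' 90
python3 -m creep '{"rotation":[[0,0,0],[0,0,0],[0,0,0],[0,0,0],[0,0,0],[0,0,0],[0,0,0],[0,0,0],[0,0,0],[0,0,0],[0,0,0]],"translation":[[-0.002,0,0],[-0.004,0,0],[-0.004,0,0],[-0.004,0,0],[-0.004,0,0],[-0.004,0,0],[-0.03,0,0],[-0.07,0,0],[-0.11,0,0],[-0.138,0,0],[-0.138,0,0]],"grip":[-1,-1,-1,0,0,0,0,0,0,0,0]}' 60
python3 w.py '[.62,.045]' .065 g
python3 - <<'E'
from h import *
print(rel([.466,-.049,.19],down(np.pi/2)))
E
```

```text
t: 14.23
tcp_pos: [0.622, 0.046, 0.0518]
ee_rot: [-0.486, 0.514, 0.484, 0.515]
wrist_force: [-0.9, -0.5, 5.6]
width: 0.0125
t: 15.15
tcp_pos: [0.6241, 0.046, 0.1984]
ee_rot: [-0.489, 0.511, 0.481, 0.518]
wrist_force: [0.4, -0.2, 1.3]
width: 0.0424
paddle [ 0.6192  0.0462 -0.0654] iou 0.732 area 1070
hover .19 (array([ 0.0046,  0.0043, -0.0001]), array([0.0063, 0.0007, 0.011 ]))
grasp (array([ 0.1306,  0.0057, -0.0002]), array([0.0063, 0.0007, 0.011 ]))
(array([ 0.0029,  0.1516, -0.1042]), array([-0.0591,  0.0003,  0.0111]))
```

```bash
python3 -m creep '{"rotation":[[-0.06,0,0.011],[-0.06,0,0.011],[-0.06,0,0.011],[-0.06,0,0.011],[-0.06,0,0.011],[-0.06,0,0.011],[-0.06,0,0.011],[-0.06,0,0.011]],"translation":[[0.003,0.03,-0.02],[0.003,0.06,-0.04],[0.003,0.09,-0.06],[0.003,0.12,-0.085],[0.003,0.152,-0.104],[0.003,0.152,-0.104],[0.003,0.152,-0.104],[0.003,0.152,-0.104]],"grip":[0,0,0,0,0,0,0,0]}' 60
python3 w.py '[.465,-.049]' .073 h3
```

```text
t: 15.87
tcp_pos: [0.4656, -0.0488, 0.1889]
ee_rot: [-0.5, 0.5, 0.5, 0.5]
wrist_force: [0.5, 0.5, -0.4]
width: 0.0428
paddle [ 0.464  -0.0485  0.0095] iou 0.79 area 1294
hover .19 (array([-0.0009,  0.002 ,  0.    ]), array([-0.0083,  0.0008, -0.0008]))
grasp (array([ 1.251e-01,  1.900e-03, -1.000e-04]), array([-0.0083,  0.0008, -0.0008]))
```

View pics/h3.png

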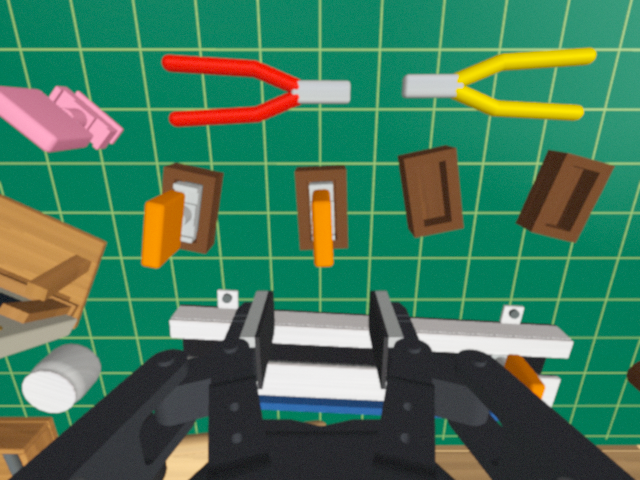

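```bash
python3 -m creep '{"rotation":[[-0.01,0,0],[-0.01,0,0],[-0.01,0,0],[-0.01,0,0],[-0.01,0,0],[-0.01,0,0],[-0.01,0,0],[-0.01,0,0],[-0.01,0,0],[-0.01,0,0],[-0.01,0,0],[-0.01,0,0],[-0.01,0,0],[-0.01,0,0],[-0.01,0,0]],"translation":[[0.03,0.001,0],[0.06,0.001,0],[0.09,0.001,0],[0.11,0.001,0],[0.125,0.001,0],[0.125,0.001,0],[0.125,0.001,0],[0.125,0.001,0],[0.125,0.001,0],[0.125,0.001,0],[0.125,0.001,0],[0.09,0.001,0],[0.05,0.001,0],[0.01,0.001,0],[0.0,0.001,0]],"grip":[0,0,0,0,0,0,-1,-1,-1,-1,-1,-1,-1,-1,-1]}' 80
python3 - <<'E'
from rl import *
print(rel(rail(0,-.045,.18),down(RA)))
E
```

```text
t: 17.17
tcp_pos: [0.4668, -0.0489, 0.1968]
ee_rot: [0.505, -0.495, -0.5, -0.499]
wrist_force: [1.0, 0.7, -0.5]
width: 0.0125
(array([ 0.0182, -0.1483,  0.0031]), array([1.6428, 0.0068, 0.0083]))
```

```bash
python3 -m creep '{"rotation":[[0.12,0.007,0.008],[0.24,0.007,0.008],[0.36,0.007,0.008],[0.48,0.007,0.008],[0.6,0.007,0.008],[0.72,0.007,0.008],[0.84,0.007,0.008],[0.96,0.007,0.008],[1.08,0.007,0.008],[1.2,0.007,0.008],[1.32,0.007,0.008],[1.44,0.007,0.008],[1.56,0.007,0.008],[1.643,0.007,0.008],[1.643,0.007,0.008],[1.643,0.007,0.008]],"translation":[[0,-0.02,0.003],[0,-0.04,0.003],[0,-0.06,0.003],[0.01,-0.08,0.003],[0.01,-0.1,0.003],[0.018,-0.12,0.003],[0.018,-0.148,0.003],[0.018,-0.148,0.003],[0.018,-0.148,0.003],[0.018,-0.148,0.003],[0.018,-0.148,0.003],[0.018,-0.148,0.003],[0.018,-0.148,0.003],[0.018,-0.148,0.003],[0.018,-0.148,0.003],[0.018,-0.148,0.003]],"grip":[-1,-1,-1,-1,-1,-1,-1,-1,-1,-1,-1,-1,-1,-1,-1,-1]}' 80
python3 chk.py -.045
```

```text
t: 18.5
tcp_pos: [0.6149, -0.0444, 0.1799]
ee_rot: [0.021, 0.707, -0.021, 0.707]
wrist_force: [0.3, -0.2, -1.3]
width: 0.0124
(array([0.1174, 0.0002, 0.0004]), array([ 0.0024, -0.0004,  0.0003]))
held paddle: x-offset from TCP mm -0.7 yaw dev 0.002
```

```bash
python3 -m creep '{"rotation":[[0.002,0,0],[0.002,0,0],[0.002,0,0],[0.002,0,0],[0.002,0,0],[0.002,0,0],[0.002,0,0],[0.002,0,0],[0.002,0,0],[0.002,0,0]],"translation":[[0.03,0,0.0],[0.055,0,0.0],[0.065,0,0.0],[0.075,0,0.0],[0.085,0,0.0],[0.095,0,0.0],[0.105,0,0.0],[0.116,0,0.0],[0.116,0,0.0],[0.116,0,0.0]],"grip":[-1,-1,-1,-1,-1,-1,-1,-1,-1,-1]}' 90
```

```text
t: 19.38
tcp_pos: [0.6146, -0.0444, 0.0635]
ee_rot: [0.021, 0.707, -0.021, 0.706]
wrist_force: [0.1, -0.4, -1.3]
width: 0.0125
```

```bash
python3 -m creep '{"rotation":[[0,0,0],[0,0,0],[0,0,0],[-0.12,0,0],[-0.24,0,0],[-0.36,0,0],[-0.48,0,0],[-0.6,0,0],[-0.72,0,0],[-0.84,0,0],[-0.96,0,0],[-1.08,0,0],[-1.2,0,0],[-1.32,0,0],[-1.44,0,0],[-1.571,0,0],[-1.571,0,0],[-1.571,0,0]],"translation":[[0.006,0,0],[0.0135,0,0],[0.0135,0,0],[0.0135,0,0],[0.0135,0,0],[0.0135,0,0],[0.0135,0,0],[0.0135,0,0],[0.0135,0,0],[0.0135,0,0],[0.0135,0,0],[0.0135,0,0],[0.0135,0,0],[0.0135,0,0],[0.0135,0,0],[0.0135,0,0],[0.0135,0,0],[0.0135,0,0]],"grip":[-1,-1,-1,-1,-1,-1,-1,-1,-1,-1,-1,-1,-1,-1,-1,-1,-1,-1]}' 90
python3 -m creep '{"rotation":[[0,0,0],[0,0,0],[0,0,0],[0,0,0],[0,0,0],[0,0,0],[0,0,0],[0,0,0],[0,0,0],[0,0,0],[0,0,0]],"translation":[[-0.002,0,0],[-0.004,0,0],[-0.004,0,0],[-0.004,0,0],[-0.004,0,0],[-0.004,0,0],[-0.03,0,0],[-0.07,0,0],[-0.11,0,0],[-0.138,0,0],[-0.138,0,0]],"grip":[-1,-1,-1,0,0,0,0,0,0,0,0]}' 60
python3 w.py '[.615,-.045]' .065 i
python3 - <<'E'
from h import *
print(rel([.462,-.169,.19],down(np.pi/2)))
E
```

```text
t: 20.88
tcp_pos: [0.6159, -0.0444, 0.052]
ee_rot: [-0.486, 0.514, 0.484, 0.515]
wrist_force: [0.7, -0.0, 6.9]
width: 0.0129
t: 21.8
tcp_pos: [0.618, -0.0447, 0.1985]
ee_rot: [-0.489, 0.511, 0.481, 0.518]
wrist_force: [0.6, 0.5, 0.6]
width: 0.0426
paddle [ 0.6144 -0.0456 -0.0665] iou 0.748 area 1090
hover .19 (array([ 0.0048,  0.0029, -0.0012]), array([ 0.0073, -0.0009,  0.0111]))
grasp (array([ 0.1308,  0.0043, -0.001 ]), array([ 0.0073, -0.0009,  0.0111]))
(array([ 0.0033,  0.1477, -0.1334]), array([-0.0592, -0.0012,  0.011 ]))
```

```bash
python3 -m creep '{"rotation":[[-0.06,0,0.011],[-0.06,0,0.011],[-0.06,0,0.011],[-0.06,0,0.011],[-0.06,0,0.011],[-0.06,0,0.011],[-0.06,0,0.011],[-0.06,0,0.011]],"translation":[[0.003,0.03,-0.027],[0.003,0.06,-0.054],[0.003,0.09,-0.08],[0.003,0.12,-0.11],[0.003,0.148,-0.133],[0.003,0.148,-0.133],[0.003,0.148,-0.133],[0.003,0.148,-0.133]],"grip":[0,0,0,0,0,0,0,0]}' 60
python3 w.py '[.462,-.169]' .073 j
```

```text
t: 22.52
tcp_pos: [0.4616, -0.1684, 0.1891]
ee_rot: [-0.5, 0.5, 0.5, 0.5]
wrist_force: [1.0, 1.1, 1.0]
width: 0.0429
paddle [ 0.465  -0.1695 -0.1891] iou 0.833 area 1489
hover .19 (array([-0.0007, -0.003 , -0.0014]), array([ 0.1904, -0.0004, -0.001 ]))
grasp (array([ 0.1253, -0.0032, -0.0013]), array([ 0.1904, -0.0004, -0.001 ]))
```

```bash
python3 -m creep '{"rotation":[[0.1,0,0],[0.19,0,0],[0.19,0,0],[0.19,0,0],[0.19,0,0],[0.19,0,0],[0.19,0,0],[0.19,0,0],[0.19,0,0],[0.19,0,0],[0.19,0,0],[0.19,0,0],[0.19,0,0],[0.19,0,0],[0.19,0,0],[0.19,0,0]],"translation":[[0,-0.002,-0.001],[0.03,-0.002,-0.001],[0.06,-0.002,-0.001],[0.09,-0.002,-0.001],[0.11,-0.002,-0.001],[0.125,-0.002,-0.001],[0.125,-0.002,-0.001],[0.125,-0.002,-0.001],[0.125,-0.002,-0.001],[0.125,-0.002,-0.001],[0.125,-0.002,-0.001],[0.125,-0.002,-0.001],[0.09,-0.002,-0.001],[0.05,-0.002,-0.001],[0.01,-0.002,-0.001],[0.0,-0.002,-0.001]],"grip":[0,0,0,0,0,0,0,-1,-1,-1,-1,-1,-1,-1,-1,-1]}' 80
python3 - <<'E'
from rl import *
print(rel(rail(0,-.135,.18),down(RA)))
E
```

```text
t: 23.9
tcp_pos: [0.4658, -0.17, 0.1972]
ee_rot: [-0.454, 0.544, 0.447, 0.546]
wrist_force: [0.9, 0.2, -0.9]
width: 0.013
(array([ 0.0183, -0.1345,  0.0624]), array([1.4429, 0.0044, 0.0101]))
```

```bash
python3 -m creep '{"rotation":[[0.12,0.004,0.01],[0.24,0.004,0.01],[0.36,0.004,0.01],[0.48,0.004,0.01],[0.6,0.004,0.01],[0.72,0.004,0.01],[0.84,0.004,0.01],[0.96,0.004,0.01],[1.08,0.004,0.01],[1.2,0.004,0.01],[1.32,0.004,0.01],[1.443,0.004,0.01],[1.443,0.004,0.01],[1.443,0.004,0.01],[1.443,0.004,0.01]],"translation":[[0,-0.02,0.01],[0,-0.04,0.02],[0,-0.06,0.03],[0.01,-0.08,0.04],[0.01,-0.1,0.05],[0.018,-0.12,0.06],[0.018,-0.134,0.062],[0.018,-0.134,0.062],[0.018,-0.134,0.062],[0.018,-0.134,0.062],[0.018,-0.134,0.062],[0.018,-0.134,0.062],[0.018,-0.134,0.062],[0.018,-0.134,0.062],[0.018,-0.134,0.062]],"grip":[-1,-1,-1,-1,-1,-1,-1,-1,-1,-1,-1,-1,-1,-1,-1]}' 80
python3 chk.py -.135
```

```text
t: 25.15
tcp_pos: [0.6091, -0.1344, 0.1802]
ee_rot: [0.02, 0.707, -0.02, 0.707]
wrist_force: [0.4, 0.2, -2.2]
width: 0.013
(array([0.1177, 0.0004, 0.0006]), array([ 0.0033,  0.    , -0.0002]))
held paddle: x-offset from TCP mm -0.7 yaw dev 0.001
```

```bash
python3 -m creep '{"rotation":[[0.003,0,0],[0.003,0,0],[0.003,0,0],[0.003,0,0],[0.003,0,0],[0.003,0,0],[0.003,0,0],[0.003,0,0],[0.003,0,0],[0.003,0,0]],"translation":[[0.03,0,0.0005],[0.055,0,0.0005],[0.065,0,0.0005],[0.075,0,0.0005],[0.085,0,0.0005],[0.095,0,0.0005],[0.105,0,0.0005],[0.116,0,0.0005],[0.116,0,0.0005],[0.116,0,0.0005]],"grip":[-1,-1,-1,-1,-1,-1,-1,-1,-1,-1]}' 90
```

```text
t: 26.03
tcp_pos: [0.6094, -0.1344, 0.0637]
ee_rot: [0.022, 0.707, -0.022, 0.707]
wrist_force: [-0.2, 0.1, -1.4]
width: 0.0127
```

```bash
python3 -m creep '{"rotation":[[0,0,0],[0,0,0],[0,0,0],[-0.12,0,0],[-0.24,0,0],[-0.36,0,0],[-0.48,0,0],[-0.6,0,0],[-0.72,0,0],[-0.84,0,0],[-0.96,0,0],[-1.08,0,0],[-1.2,0,0],[-1.32,0,0],[-1.44,0,0],[-1.571,0,0],[-1.571,0,0],[-1.571,0,0]],"translation":[[0.006,0,0],[0.0135,0,0],[0.0135,0,0],[0.0135,0,0],[0.0135,0,0],[0.0135,0,0],[0.0135,0,0],[0.0135,0,0],[0.0135,0,0],[0.0135,0,0],[0.0135,0,0],[0.0135,0,0],[0.0135,0,0],[0.0135,0,0],[0.0135,0,0],[0.0135,0,0],[0.0135,0,0],[0.0135,0,0]],"grip":[-1,-1,-1,-1,-1,-1,-1,-1,-1,-1,-1,-1,-1,-1,-1,-1,-1,-1]}' 90
python3 -m creep '{"rotation":[[0,0,0],[0,0,0],[0,0,0],[0,0,0],[0,0,0],[0,0,0],[0,0,0],[0,0,0],[0,0,0],[0,0,0],[0,0,0],[0,0,0],[0,0,0]],"translation":[[-0.002,0,0],[-0.004,0,0],[-0.004,0,0],[-0.004,0,0],[-0.004,0,0],[-0.004,0,0],[-0.03,0,0],[-0.07,0,0],[-0.11,0,0],[-0.138,0,0],[-0.178,0.04,0],[-0.208,0.06,0],[-0.208,0.06,0]],"grip":[-1,-1,-1,0,0,0,0,0,0,0,0,0,0]}' 60
python3 w.py None .065 k
python3 - <<'E'
from rl import *
for y in(-.135,-.045,.045,.135): print(rail(0,y,.065))
im=bot.capture('scene'); c2=bot.capture('side')
a=cv2.resize(im[150:330,190:430],(560,420),interpolation=cv2.INTER_CUBIC)
b=cv2.resize(c2[180:350,300:420],(240,340),interpolation=cv2.INTER_CUBIC); b=cv2.copyMakeBorder(b,0,80,0,0,cv2.BORDER_CONSTANT)
cv2.imwrite('pics/l.png',np.hstack([a,b]))
E
```

```text
t: 27.53
tcp_pos: [0.6106, -0.1347, 0.0521]
ee_rot: [-0.486, 0.514, 0.484, 0.515]
wrist_force: [-0.4, -0.1, 7.0]
width: 0.0126
t: 28.62
tcp_pos: [0.5492, -0.1312, 0.267]
ee_rot: [-0.488, 0.513, 0.481, 0.517]
wrist_force: [0.4, 0.3, 1.0]
width: 0.0423
paddle [ 0.6156 -0.0433  0.0419] iou 0.759 area 989
paddle [0.62   0.0468 0.1145] iou 0.785 area 1401
paddle [ 0.6136 -0.136  -0.0692] iou 0.682 area 610
paddle [0.627  0.1367 0.1531] iou 0.8 area 1808
[ 0.60977011 -0.13404891  0.065     ]
[ 0.6152567 -0.0442163  0.065    ]
[0.6207433 0.0456163 0.065    ]
[0.62622989 0.13544891 0.065     ]
```

View pics/l.png

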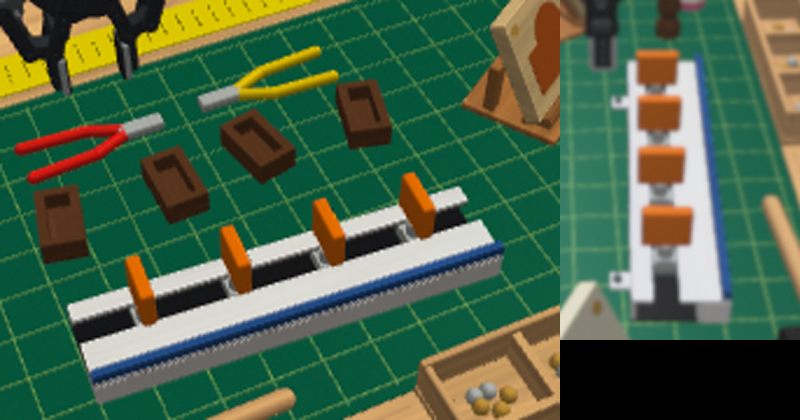

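```bash
cat >> rl.py <<'E'
L=np.radians(29)
def bframe(yaw,lean=L): return R.from_euler('z',yaw)*R.from_euler('y',-lean)   # board axes
def btool(yaw,lean=L): # tool z=+n, x=-u
    B=bframe(yaw,lean).as_matrix(); return R.from_matrix(np.column_stack([-B[:,2],B[:,1],B[:,0]]))
def btcp(c,yaw,h,lean=L): return np.array(c)+h*bframe(yaw,lean).as_matrix()[:,2]
BD=box([-.009,-.07,-.06],[.009,.07,.06])
E
python3 - <<'E'
from rl import *
print(btcp([.524,-.34,.081],-.479,.11), rel(btcp([.524,-.34,.081],-.479,.13),btool(-.479)))
print(btcp([.492,.358,.083],.524,.11))
E
```

```text
[ 0.47667279 -0.31542107  0.17720817] (array([ 0.0656,  0.0718, -0.1844]), array([ 1.9411, -0.3213, -0.4974]))
[0.44582638 0.33131694 0.17920817]
```

```bash
python3 -m creep '{"rotation":[[0.4,-0.066,-0.102],[0.4,-0.066,-0.102],[0.4,-0.066,-0.102],[0.9,-0.149,-0.23],[0.9,-0.149,-0.23],[0.9,-0.149,-0.23],[0.9,-0.149,-0.23],[1.4,-0.231,-0.359],[1.4,-0.231,-0.359],[1.4,-0.231,-0.359],[1.4,-0.231,-0.359],[1.941,-0.321,-0.497],[1.941,-0.321,-0.497],[1.941,-0.321,-0.497],[1.941,-0.321,-0.497],[1.941,-0.321,-0.497],[1.941,-0.321,-0.497],[1.941,-0.321,-0.497],[1.941,-0.321,-0.497]],"translation":[[0,0.02,-0.03],[0,0.04,-0.06],[0.01,0.05,-0.09],[0.02,0.06,-0.12],[0.03,0.065,-0.15],[0.04,0.07,-0.17],[0.05,0.072,-0.184],[0.065,0.072,-0.184],[0.065,0.072,-0.184],[0.065,0.072,-0.184],[0.065,0.072,-0.184],[0.065,0.072,-0.184],[0.065,0.072,-0.184],[0.065,0.072,-0.184],[0.065,0.072,-0.184],[0.065,0.072,-0.184],[0.065,0.072,-0.184],[0.065,0.072,-0.184],[0.065,0.072,-0.184]],"grip":[0,0,0,0,0,0,0,0,0,0,0,0,0,0,0,0,0,0,0]}' 60
cat > bl.py <<'E'
from rl import *
import sys
b=sys.argv[1]; g=eval(sys.argv[2])
s=bot.get_state(); im=bot.capture('wrist'); C=cam('wrist',s)
V=[]
for d in bot.silhouettes('wrist',f'board_{b}_mid')[:2]: 
    print('wrist',d['conf'],d['box']); V.append((d['region'],C)) if not V else 0
M=[(np.load(f'm_{n}_board_{b}_mid.npy'),cam(n)) for n in('scene','side')]
bp=lambda p: bframe(p[3]).apply(BD)+p[:3]
x,f=fit(bp,V+M,[g],[.01,.01,.01,.1]); print('all',x.round(4),f,[round(iou(bp(x),*v),3) for v in V+M])
x2,f2=fit(bp,V,[g],[.01,.01,.01,.1]); print('wrist only',x2.round(4),f2)
hull=cv2.convexHull(proj(bp(x),C).astype(np.float32)).astype(int); cv2.polylines(im,[hull],True,(0,0,255),1)
cv2.imwrite(f'pics/bd_{b}.png',im); np.save(f'bd_{b}.npy',x)
print('pre',rel(btcp(x[:3],x[3],.10),btool(x[3]))); print('grasp',rel(btcp(x[:3],x[3],.023),btool(x[3])))
E
python3 bl.py b '[.524,-.34,.081,-.479]'
```

```text
t: 30.35
tcp_pos: [0.4678, -0.31, 0.1926]
ee_rot: [0.121, 0.495, -0.203, 0.836]
wrist_force: [-0.3, 0.3, 0.2]
width: 0.0423
wrist 0.57 [312.3, 128.9, 344.1, 348.6]
all [ 0.524  -0.341   0.0829 -0.4813] 0.924986549761531 [np.float64(0.961), np.float64(0.932), np.float64(0.883)]
wrist only [ 0.5245 -0.3408  0.0828 -0.4787] 0.958501709667392
pre (array([ 0.0279, -0.0011,  0.0022]), array([ 0.0031, -0.0027, -0.0019]))
grasp (array([ 0.1049, -0.0012,  0.0024]), array([ 0.0031, -0.0027, -0.0019]))
```

View pics/bd_b.png

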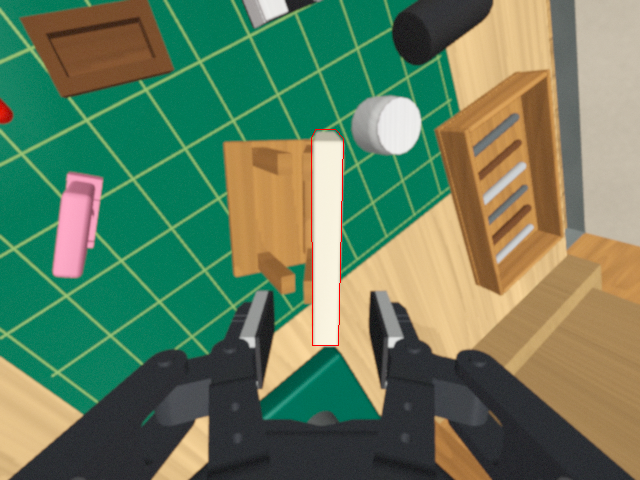

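```bash
python3 -m creep '{"rotation":[[0.003,-0.003,-0.002],[0.003,-0.003,-0.002],[0.003,-0.003,-0.002],[0.003,-0.003,-0.002],[0.003,-0.003,-0.002],[0.003,-0.003,-0.002],[0.003,-0.003,-0.002],[0.003,-0.003,-0.002],[0.003,-0.003,-0.002],[0.003,-0.003,-0.002],[0.003,-0.003,-0.002],[0.003,-0.003,-0.002],[0.003,-0.003,-0.002],[0.003,-0.003,-0.002],[0.003,-0.003,-0.002],[0.003,-0.003,-0.002]],"translation":[[0.02,-0.001,0.002],[0.05,-0.001,0.002],[0.08,-0.001,0.002],[0.104,-0.001,0.002],[0.104,-0.001,0.002],[0.104,-0.001,0.002],[0.104,-0.001,0.002],[0.104,-0.001,0.002],[0.104,-0.001,0.002],[0.104,-0.001,0.002],[0.08,-0.001,0.002],[0.06,-0.001,0.002],[0.04,-0.001,0.002],[0.02,-0.001,0.002],[0,-0.001,0.002],[-0.02,-0.001,0.002]],"grip":[0,0,0,0,0,-1,-1,-1,-1,-1,-1,-1,-1,-1,-1,-1]}' 70
python3 - <<'E'
from rl import *
s=bot.get_state(); print(s['width'],s['wrist_force'])
p=rail(.038,-.085,.27); print(p,rel(p,down(RA)))
E
```

```text
t: 31.78
tcp_pos: [0.4597, -0.3074, 0.2137]
ee_rot: [0.121, 0.493, -0.206, 0.837]
wrist_force: [-0.4, -0.4, -2.3]
width: 0.0175
0.017491499740961584 [-0.36124294 -0.40067469 -2.31839047]
[ 0.65074754 -0.08645847  0.27      ] (array([-0.0167,  0.2842,  0.0861]), array([-0.411 ,  0.4996,  0.107 ]))
```

```bash
python3 -m creep '{"rotation":[[-0.07,0.09,0.02],[-0.14,0.17,0.036],[-0.21,0.25,0.054],[-0.28,0.34,0.073],[-0.35,0.42,0.09],[-0.411,0.5,0.107],[-0.411,0.5,0.107],[-0.411,0.5,0.107],[-0.411,0.5,0.107],[-0.411,0.5,0.107],[-0.411,0.5,0.107],[-0.411,0.5,0.107],[-0.411,0.5,0.107],[-0.411,0.5,0.107]],"translation":[[-0.02,0.02,0.01],[-0.03,0.05,0.02],[-0.03,0.08,0.03],[-0.03,0.11,0.04],[-0.03,0.14,0.05],[-0.03,0.17,0.06],[-0.03,0.2,0.07],[-0.03,0.23,0.08],[-0.02,0.26,0.086],[-0.017,0.284,0.086],[-0.017,0.284,0.086],[-0.017,0.284,0.086],[-0.017,0.284,0.086],[-0.017,0.284,0.086]],"grip":[-1,-1,-1,-1,-1,-1,-1,-1,-1,-1,-1,-1,-1,-1]}' 70
cat > bp.py <<'E'
from rl import *
import sys
y=float(sys.argv[1]);b=sys.argv[2]
s=bot.get_state(); im=bot.capture('wrist'); C=cam('wrist',s); B=down(RA).as_matrix()
for z in(.125,.117,.115): print(z,rel(rail(.038,y,z),down(RA)))
# held board fit: offsets in tool frame (u along -x: c, y off, yaw, lean)
d=bot.silhouettes('wrist',f'board_{b}_mid'); T=R.from_quat(s['ee_rot'])
def m(p):
    q=R.from_euler('y',p[3])*R.from_euler('x',p[4]) # in tool frame
    V=q.apply(np.column_stack([-BD[:,2],BD[:,1],BD[:,0]])+[p[0],0,0])+[0,p[1],p[2]]
    return T.apply(V)+s['tcp_pos']
if d:
    x,f=fit(m,[(d[0]['region'],C)],[[.023,0,0,0,0]],[.005,.005,.004,.05,.05]); print('held (c ahead of tcp, y, z, lean, twist)',x.round(4),round(f,3),d[0]['conf'])
    hull=cv2.convexHull(proj(m(x),C).astype(np.float32)).astype(int); cv2.polylines(im,[hull],True,(0,0,255),1)
cv2.imwrite(f'pics/hold_{b}.png',im)
E
python3 bp.py -.085 b
```

```text
t: 32.95
tcp_pos: [0.6501, -0.0876, 0.2711]
ee_rot: [0.022, 0.706, -0.022, 0.707]
wrist_force: [0.2, -0.6, -1.4]
width: 0.017
0.125 (array([0.1462, 0.0013, 0.0005]), array([-0.0014,  0.0009,  0.0003]))
0.117 (array([0.1542, 0.0013, 0.0005]), array([-0.0014,  0.0009,  0.0003]))
0.115 (array([0.1562, 0.0013, 0.0005]), array([-0.0014,  0.0009,  0.0003]))
held (c ahead of tcp, y, z, lean, twist) [ 0.0303 -0.0023 -0.0002 -0.0078  0.0006] 0.84 0.84
```

View pics/hold_b.png

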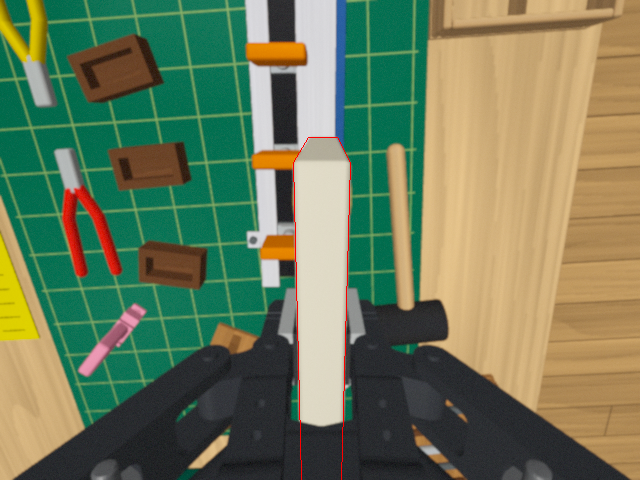

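```bash
python3 -m creep '{"rotation":[[-0.001,0,0],[-0.001,0,0],[-0.001,0,0],[-0.001,0,0],[-0.001,0,0],[-0.001,0,0],[-0.001,0,0],[-0.001,0,0],[-0.001,0,0],[-0.001,0,0],[-0.001,0,0]],"translation":[[0.03,0.001,0],[0.06,0.001,0],[0.09,0.001,0],[0.11,0.001,0],[0.12,0.001,0],[0.13,0.001,0],[0.138,0.001,0],[0.142,0.001,0],[0.146,0.001,0],[0.146,0.001,0],[0.146,0.001,0]],"grip":[-1,-1,-1,-1,-1,-1,-1,-1,-1,-1,-1]}' 70
```

```text
t: 33.97
tcp_pos: [0.6505, -0.0868, 0.126]
ee_rot: [0.022, 0.706, -0.022, 0.707]
wrist_force: [-0.1, 0.7, -3.0]
width: 0.017
```

```bash
python3 -m creep '{"rotation":[[0,0,0],[0,0,0],[0,0,0],[0,0,0],[0,0,0],[0,0,0]],"translation":[[0.002,0,0],[0.004,0,0],[0.006,0,0],[0.008,0,0],[0.008,0,0],[0.008,0,0]],"grip":[-1,-1,-1,-1,-1,-1]}' 70
```

```text
t: 34.47
tcp_pos: [0.6505, -0.0867, 0.1179]
ee_rot: [0.022, 0.706, -0.022, 0.707]
wrist_force: [0.6, -0.3, -1.6]
width: 0.0174
```

```bash
python3 -m creep '{"rotation":[[0,0,0],[0,0,0],[0,0,0],[0,0,0],[0,0,0]],"translation":[[0.001,0,0],[0.002,0,0],[0.003,0,0],[0.004,0,0],[0.004,0,0]],"grip":[-1,-1,-1,-1,-1]}' 50
```

```text
t: 34.88
tcp_pos: [0.6508, -0.087, 0.1176]
ee_rot: [0.021, 0.705, -0.022, 0.708]
wrist_force: [-5.0, -0.1, 11.7]
width: 0.0169
```

```bash
python3 -m creep '{"rotation":[[0,0,0],[0,0,0],[0,0,0],[0,0,0],[0,0,0],[0,0,0],[0,0,0],[0,0,0],[0,0,0],[0,0,0],[0,0,0]],"translation":[[-0.001,0,0],[-0.001,0,0],[-0.001,0,0],[-0.001,0,0],[-0.001,0,0],[-0.02,0,0],[-0.05,0,0],[-0.09,0,0],[-0.13,0,0],[-0.16,0,0],[-0.16,0,0]],"grip":[-0.6,-0.2,0,0,0,0,0,0,0,0,0]}' 50
python3 - <<'E'
from rl import *
im=bot.capture('scene'); c2=bot.capture('side')
a=cv2.resize(im[150:330,190:430],(560,420),interpolation=cv2.INTER_CUBIC)
b=cv2.resize(c2[180:390,300:420],(240,420),interpolation=cv2.INTER_CUBIC)
cv2.imwrite('pics/n.png',np.hstack([a,b]))
p=btcp([.492,.358,.083],.524,.13); print(rel(p,btool(.524)),p)
E
```

```text
t: 35.8
tcp_pos: [0.6514, -0.087, 0.2869]
ee_rot: [0.021, 0.701, -0.023, 0.713]
wrist_force: [0.8, -0.2, 1.5]
width: 0.0425
(array([ 0.0803,  0.3995, -0.239 ]), array([-0.5718, -0.4835,  0.1518])) [0.43743118 0.32646548 0.19670056]
```

View pics/n.png

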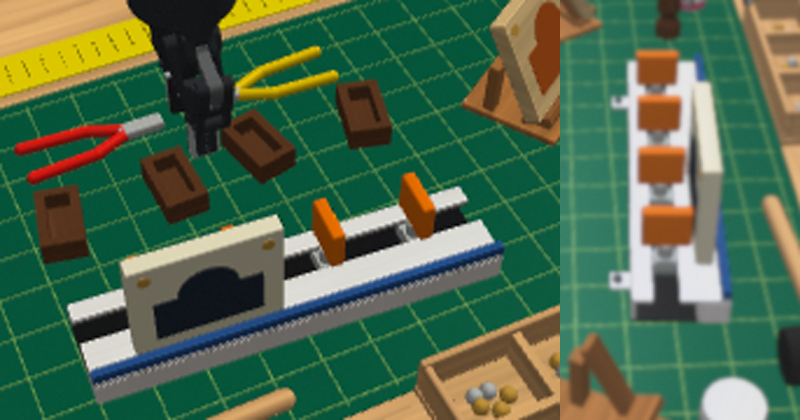

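```bash
python3 -m creep '{"rotation":[[-0.09,-0.08,0.025],[-0.18,-0.15,0.05],[-0.27,-0.22,0.07],[-0.36,-0.3,0.095],[-0.45,-0.38,0.12],[-0.54,-0.46,0.145],[-0.572,-0.4835,0.152],[-0.572,-0.4835,0.152],[-0.572,-0.4835,0.152],[-0.572,-0.4835,0.152],[-0.572,-0.4835,0.152],[-0.572,-0.4835,0.152],[-0.572,-0.4835,0.152],[-0.572,-0.4835,0.152],[-0.572,-0.4835,0.152],[-0.572,-0.4835,0.152]],"translation":[[0,0.035,-0.02],[0,0.07,-0.04],[0,0.105,-0.06],[0,0.14,-0.08],[0,0.175,-0.1],[0.01,0.21,-0.12],[0.02,0.24,-0.14],[0.03,0.27,-0.16],[0.04,0.3,-0.18],[0.05,0.33,-0.2],[0.06,0.36,-0.22],[0.07,0.38,-0.23],[0.08,0.4,-0.239],[0.08,0.4,-0.239],[0.08,0.4,-0.239],[0.08,0.4,-0.239]],"grip":[0,0,0,0,0,0,0,0,0,0,0,0,0,0,0,0]}' 60
python3 bl.py a '[.492,.358,.083,.524]'
```

```text
t: 37.23
tcp_pos: [0.4373, 0.3264, 0.1954]
ee_rot: [-0.132, 0.491, 0.223, 0.832]
wrist_force: [-0.3, -0.3, 0.0]
width: 0.0428
wrist 0.98 [308.0, 127.3, 344.1, 340.5]
all [0.4915 0.359  0.0823 0.5645] 0.8517367356347645 [np.float64(0.948), np.float64(0.922), np.float64(0.685)]
wrist only [0.4952 0.3582 0.0775 0.5717] 0.9690721649484536
pre (array([ 0.0307, -0.0001, -0.0006]), array([-0.0363, -0.0001,  0.0204]))
grasp (array([ 0.1077,  0.0014, -0.0006]), array([-0.0363, -0.0001,  0.0204]))
```

View pics/bd_a.png

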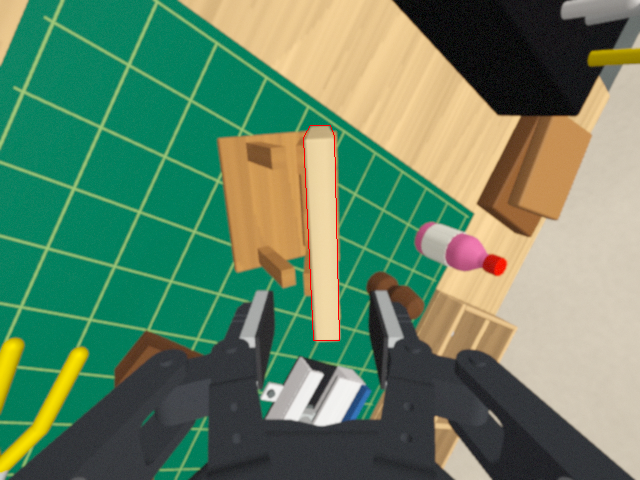

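```bash
python3 -m creep '{"rotation":[[-0.036,0,0.02],[-0.036,0,0.02],[-0.036,0,0.02],[-0.036,0,0.02],[-0.036,0,0.02],[-0.036,0,0.02],[-0.036,0,0.02],[-0.036,0,0.02],[-0.036,0,0.02],[-0.036,0,0.02],[-0.036,0,0.02],[-0.036,0,0.02],[-0.036,0,0.02],[-0.036,0,0.02],[-0.036,0,0.02],[-0.036,0,0.02]],"translation":[[0.02,0,0],[0.05,0,0],[0.08,0.001,0],[0.107,0.001,0],[0.107,0.001,0],[0.107,0.001,0],[0.107,0.001,0],[0.107,0.001,0],[0.107,0.001,0],[0.107,0.001,0],[0.08,0.001,0],[0.06,0.001,0],[0.04,0.001,0],[0.02,0.001,0],[0,0.001,0],[-0.02,0.001,0]],"grip":[0,0,0,0,0,-1,-1,-1,-1,-1,-1,-1,-1,-1,-1,-1]}' 70
python3 - <<'E'
from rl import *
s=bot.get_state(); print(s['width'],s['wrist_force'])
p=rail(.038,.085,.29); print(p,rel(p,down(RA)))
E
```

```text
t: 38.67
tcp_pos: [0.4284, 0.3217, 0.2157]
ee_rot: [-0.141, 0.487, 0.24, 0.828]
wrist_force: [-0.4, 0.5, -2.5]
width: 0.0169
0.016945003888981465 [-0.36465907  0.46636049 -2.51834082]
[0.66111111 0.08322534 0.29      ] (array([-0.0314, -0.3259,  0.0965]), array([ 0.6116,  0.4899, -0.1582]))
```

```bash
python3 -m creep '{"rotation":[[0.09,0.07,-0.024],[0.18,0.14,-0.047],[0.27,0.21,-0.07],[0.36,0.28,-0.094],[0.45,0.36,-0.12],[0.54,0.43,-0.14],[0.612,0.49,-0.158],[0.612,0.49,-0.158],[0.612,0.49,-0.158],[0.612,0.49,-0.158],[0.612,0.49,-0.158],[0.612,0.49,-0.158],[0.612,0.49,-0.158],[0.612,0.49,-0.158],[0.612,0.49,-0.158],[0.612,0.49,-0.158]],"translation":[[-0.03,-0.02,0.01],[-0.05,-0.05,0.02],[-0.05,-0.08,0.03],[-0.05,-0.11,0.04],[-0.05,-0.14,0.05],[-0.045,-0.17,0.06],[-0.04,-0.2,0.07],[-0.04,-0.23,0.08],[-0.035,-0.26,0.09],[-0.031,-0.29,0.0965],[-0.031,-0.31,0.0965],[-0.031,-0.326,0.0965],[-0.031,-0.326,0.0965],[-0.031,-0.326,0.0965],[-0.031,-0.326,0.0965],[-0.031,-0.326,0.0965]],"grip":[-1,-1,-1,-1,-1,-1,-1,-1,-1,-1,-1,-1,-1,-1,-1,-1]}' 70
python3 bp.py .085 a
```

```text
t: 40.0
tcp_pos: [0.6607, 0.0844, 0.2904]
ee_rot: [0.021, 0.707, -0.021, 0.707]
wrist_force: [0.2, -0.2, -2.6]
width: 0.0171
0.125 (array([ 0.1654, -0.0013,  0.0004]), array([ 0.0012,  0.0007, -0.0007]))
0.117 (array([ 0.1734, -0.0013,  0.0003]), array([ 0.0012,  0.0007, -0.0007]))
0.115 (array([ 0.1754, -0.0013,  0.0003]), array([ 0.0012,  0.0007, -0.0007]))
held (c ahead of tcp, y, z, lean, twist) [ 0.0292 -0.0017 -0.0005  0.002  -0.002 ] 0.841 0.91
```

```bash
python3 -m creep '{"rotation":[[0.001,0,0],[0.001,0,0],[0.001,0,0],[0.001,0,0],[0.001,0,0],[0.001,0,0],[0.001,0,0],[0.001,0,0],[0.001,0,0],[0.001,0,0],[0.001,0,0],[0.001,0,0]],"translation":[[0.03,-0.001,0],[0.06,-0.001,0],[0.09,-0.001,0],[0.115,-0.001,0],[0.13,-0.001,0],[0.14,-0.001,0],[0.15,-0.001,0],[0.157,-0.001,0],[0.161,-0.001,0],[0.165,-0.001,0],[0.165,-0.001,0],[0.165,-0.001,0]],"grip":[-1,-1,-1,-1,-1,-1,-1,-1,-1,-1,-1,-1]}' 70
```

```text
t: 41.1
tcp_pos: [0.6611, 0.0835, 0.126]
ee_rot: [0.022, 0.706, -0.021, 0.707]
wrist_force: [-0.4, 0.4, -1.7]
width: 0.0171
```

```bash
python3 -m creep '{"rotation":[[0,0,0],[0,0,0],[0,0,0],[0,0,0],[0,0,0],[0,0,0]],"translation":[[0.002,0,0],[0.004,0,0],[0.006,0,0],[0.007,0,0],[0.008,0,0],[0.008,0,0]],"grip":[-1,-1,-1,-1,-1,-1]}' 60
```

```text
t: 41.6
tcp_pos: [0.661, 0.0835, 0.1177]
ee_rot: [0.022, 0.706, -0.021, 0.707]
wrist_force: [-0.6, -0.3, -2.3]
width: 0.017
```

```bash
python3 -m creep '{"rotation":[[0,0,0],[0,0,0],[0,0,0],[0,0,0]],"translation":[[0.001,0,0],[0.002,0,0],[0.003,0,0],[0.003,0,0]],"grip":[-1,-1,-1,-1]}' 50
```

```text
t: 41.93
tcp_pos: [0.6613, 0.0838, 0.1174]
ee_rot: [0.022, 0.705, -0.021, 0.708]
wrist_force: [-2.4, 1.2, 6.2]
width: 0.0172
```

Seated on the rail top (same height as board b). Release and retreat.

```bash
python3 -m creep '{"rotation":[[0,0,0],[0,0,0],[0,0,0],[0,0,0],[0,0,0],[0,0,0],[0,0,0],[0,0,0],[0,0,0],[0,0,0],[0,0,0],[0,0,0],[0,0,0],[0,0,0],[0,0,0]],"translation":[[0,0,0],[0,0,0],[0,0,0],[0,0,0],[0,0,0],[-0.02,0,0],[-0.05,0,0],[-0.09,0,0],[-0.13,0,0],[-0.16,0,0],[-0.16,0,-0.03],[-0.16,0,-0.07],[-0.16,0,-0.11],[-0.16,0,-0.15],[-0.16,0,-0.15]],"grip":[-0.6,-0.2,0,0,0,0,0,0,0,0,0,0,0,0,0]}' 50
python3 - <<'E'
from rl import *
im=bot.capture('scene'); c2=bot.capture('side')
a=cv2.resize(im[150:330,190:430],(560,420),interpolation=cv2.INTER_CUBIC)
b=cv2.resize(c2[180:390,300:420],(240,420),interpolation=cv2.INTER_CUBIC)
cv2.imwrite('pics/o.png',np.hstack([a,b]))
for b,y in(('a',.085),('b',-.085)):
    V=[]
    for n in('scene','side'):
        d=bot.silhouettes(n,f'board_{b}_mid')
        if d: V.append((d[0]['region'],cam(n))); print(n,d[0]['conf'],d[0]['box'])
    f=lambda p: bframe(p[3],p[4]).apply(BD)+p[:3]
    x,q=fit(f,V,[[*rail(.038,y,.092),RA,0]],[.01,.01,.005,.05,.05])
    print(b,'rail coords',R.from_euler('z',-RA).apply(x[:3]-[RX,RY,0]).round(4),'yaw',(x[3]-RA).round(3),'lean',x[4].round(3),round(q,3))
E
```

```text
t: 43.18
tcp_pos: [0.5051, 0.0932, 0.277]
ee_rot: [0.021, 0.706, -0.02, 0.707]
wrist_force: [0.1, 0.3, -0.2]
width: 0.0429
scene 0.83 [323.4, 216.6, 390.4, 278.7]
side 0.62 [359.3, 180.0, 377.4, 245.9]
a rail coords [0.0374 0.0875 0.0941] yaw -0.038 lean -0.001 0.742
side 0.71 [364.0, 219.5, 383.5, 312.4]
b rail coords [ 0.0375 -0.0821  0.0936] yaw -0.019 lean 0.023 0.889
```

View pics/o.png

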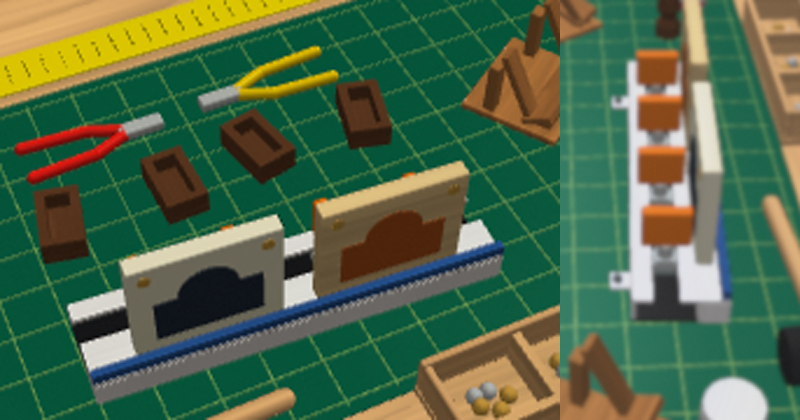

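Both boards stand upright in the trough at about y ±85 mm, all four stops are turned, and the gripper is clear, so I'm handing in.

```bash
python3 -c "
from cell import bot
print(bot.close_job())"
```

```text
the job is handed in; nothing more can be done
None
```

I fitted all four orange stops into the rail first, at about y = +135, +45, -45 and -135 mm. Each was set in the slot, pressed down, turned a quarter and let spring up. I then stood the cream board at about y = -85 mm and the brown one at about y = +85 mm in the trough. The job was handed in at t ≈ 43 s.

**Stops:** The scene and side pictures show all four paddles turned across the rail. A close look right after three of them gave an angle within 0.01 rad of the rail's. The fourth, at y = -135 mm, was only measured from a higher, oblique view, where the angle readings scattered too much to trust (up to about 0.2 rad off for the others), and its own reading was 0.01 rad off. I did not measure the stops' final heights, so the groove catch rests on the spring-back and the pictures.

**Boards:** The last fit put both board centres about 37 mm out from the slot, 94 mm high and within about 0.02 rad of upright, close to the target of 38 mm and 92 mm. Each board has two stops in front of it. The brown board's fit was weaker (overlap 0.74) because it is partly hidden. The detector missed the cream board in the scene picture, so its fit used the side view only.

**Other objects:** In the last crops the pliers, the tin and the part of the mallet in view looked where they began, as did the emptied blocks. I did not check the glue bottle, the slicker or the pink look-alike again at the end, though none was near a move. No block was seen to be knocked aside.

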